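Open the dust hood and index the movement carousel

TASK

The next watch movement to work on sits in the orange nest of the click-stop carousel. Swing the clear dust hood up until it stands nearly upright and let go of it for a moment to see that it stays up by itself; then push the carousel round, one nest per click, until the orange nest has clicked in at the red pick-up mark at the front. Leave the hood standing open, do not press on the movements, and do not knock the other things on the bench about.

Things in the scene. Friction and masses are not known exactly. Their poses are not given: they have to be found in the camera images.
- station: Indexing station bolted to the bench: a flat grey base 250 x 230 x 24 mm (top at 24 mm), carrying the carousel and the dust hood. Origin: centre of its underside, on the carousel's vertical axis. Its -x side is the front, with the red pick-up mark on the middle of the front edge, outside the hood; its +x side is the rear, with the hood's hinge. z is up.
- turn (a joint): Angle of the carousel about its vertical axis, rad, growing anticlockwise seen from above, endless both ways. 0 (or any whole turn) = orange nest at the red pick-up mark. It clicks at multiples of pi/6 (30 degrees), one click per nest: let go, a sprung roller pulls it into the nearest click. Turning it over a click takes about 4 N at a post. It starts two to six clicks from the mark, either way.
- orange_nest (a point): Centre of the orange nest, at the top of its movement (51 mm up, 70 mm from the carousel's axis). Turns with the carousel.
- pickup (a point): Where the orange nest's centre has to stand: on the front centre line of the station, 70 mm in front of the carousel's axis, 51 mm up. The red mark is 115 mm in front of the axis on the base.
- post0 (a point): Centre of the top of a black upright post on the carousel, 10 mm in diameter, 40 mm tall (from 42 to 82 mm up), 86 mm from the axis. The posts are there for pushing the carousel round. It stands 15 degrees anticlockwise of the orange nest, seen from above.
- post1 (a point): The same, 90 degrees further anticlockwise.
- post2 (a point): The same, 180 degrees on from post0.
- post3 (a point): The same, 270 degrees anticlockwise of post0.
- hood: Clear plastic dust hood with black edges over the carousel, a box open below, 214 x 214 mm and 74 mm tall, roof 100 mm above the bench when shut; about 0.45 kg. Origin and axes as the hinge (see hood_axis): origin on the hinge axis, x away from the front when shut, z up when shut.
- hood_hinge (a joint): Opening angle of the hood, rad: 0 shut, stop at 1.75 (100 degrees). A friction hinge (about 0.33 N m): left below about 0.65 rad the hood may sink back, above 0.8 rad it stays where it is let go. About 4 N at the handle lifts it. At 1.15 rad the handle is straight above the hinge.
- hood_axis (a point): Middle of the hood's hinge axis, which runs along the station's y at the rear, 114 mm behind the carousel's axis and 32 mm up.
- hood_handle (a point): Middle of the blue handle bar of the hood: a round bar 10 mm thick, 100 mm long, parallel to the hinge, its centre line 34 mm above the roof, near the front edge; at the hood's shut position 205 mm in front of the hinge axis and 102 mm above it (134 mm above the bench). Free between its two legs over 84 mm.
- carousel: The carousel. Origin on its axis at the bench surface, turning with it. Round it lie the 12 nests with their delicate watch movements: 34 mm across, centres 70 mm from the axis, tops 51 mm above the bench. One nest is orange, the rest grey.
- watch_tray: Black tray 120 x 190 x 22 mm with eight watch heads, loose, to the left. Origin: centre of its underside.
- blower: Red rubber dust blower standing on its bulb, 58 mm across, 125 mm tall, loose. Origin: centre of its underside.
- loupe: Black eye loupe, 38 mm across, 30 mm tall, loose. Origin: centre of its underside.
- tweezers: Steel tweezers 135 mm long, lying loose. Origin: near the middle, at the underside.
- driver: Small blue-handled screwdriver 120 mm long, lying loose. Origin: near the middle, at the underside.
- press: Orange and blue hand-setting press, 150 x 90 mm, 180 mm tall, bolted down to the right. Origin: centre of its underside.
- hub (a point): Middle of the carousel's hub top, on the vertical axis, 62 mm above the bench. The carousel is an aluminium plate 196 mm across, its top 42 mm above the bench; hub 52 mm across, 26 mm across above 51 mm. On the plate stand 12 nests, 30 degrees apart, and four black posts. Its front rim and posts lie under the hood while that is shut.

How it is judged:
By the outcome, as a careful person would: the job done as asked, in the order asked, and still so for the second after the job is handed in, with the robot touching nothing.
It also fails if it takes over 72 s, if anything falls off the work surface, if the arm or the gripper's body presses on something with over 40 N, if the wrist force passes 120 N, or if a joint passes its speed limit or range.

ROBOT

A 6-joint arm with a two-finger parallel gripper is mounted at the origin on the work surface. World frame = base frame: x ahead of the robot, y to its left, z up, the work surface at z = 0. Lengths are in mm, angles in rad, forces in N, time in s.
With the tool pointing down it reaches from about 350 to 775 mm from the base axis. Payload 7.3 kg.
Tool frame: the origin (TCP) lies midway between the tips of the shut fingers; the grasp point (between the pads) lies 19 mm behind it; z points along the fingers, y is the line along which they close (so a half turn about z gives the same grasp; the last joint's range is limited). The gripper opens to 92 mm and grips with 3 to 60 N. Pads are 19 mm wide; open, the fingers measure 130 mm over their backs; the gripper's body (75 mm by 190 mm) begins 47 mm behind the grasp point.
Start: joints at [-1.317, 0.342, 1.524, -0, 1.275, -0.146], TCP at [204.371, -483.609, 226.741] pointing down, gripper open.
Joint ranges: [-2.53, 2.53], [-0.77, 2.02], [0.04, 2.7], [-1, 4.14], [0.28, 2.66], [-3.11, 3.11]. Speed limits (rad/s): [2.57, 2.57, 3.14, 3.14, 3.14, 3.14].

INTERFACE

Orientations are given as [roll, pitch, yaw] about the fixed x, y, z axes, in that order (R = Rz(yaw) Ry(pitch) Rx(roll)).
In Python, from plant import bot gives the robot as it stands. The module is installed in compiled form; this text tells all that it offers.
- The arm moves only by the shell command python3 -m crank 'ROWS' [OPENING]. ROWS is JSON, a list of rows, each a list of 6 numbers: the shift along the tool's x, y, z in m, then the turn, a rotation vector about the tool's x, y, z in rad. In form: [[dx, dy, dz, wx, wy, wz], ...]. A call has 1 to 5 rows; each row shifts and turns the commanded pose from where the row before left it, along the tool's axes as they then stand; what a row does not reach is not made up. A row lasts 1/8 s, in which the tool goes at most 62.5 mm and 10.7 degrees, less where a joint would pass 70% of its speed; a pose out of reach is approached as far as the arm can. A call is refused whole if a number of a shift passes 0.0625 or a number of a turn 0.188, either way. A call with a gripper value outside its range is refused whole. OPENING is the opening in per cent of the stroke, from 0 (shut) to 100 (fully open), set as the call begins (- or left out, the last holds). The fingers move at their own pace and stop on an object; the grip force is fixed at half the most. Time passes only in rows, so rows that do not move let the fingers close. It gives the time, the measured TCP pose, the force, the opening and the grip force at its end, in the units of the state.
- bot.get_obs(): the state, without advancing time (a new reading comes with each control period).
- bot.capture(name): name is "scene" or "top" or "wrist"; returns a dict with "color" (400x640x3 uint8, blue, green, red), "fov_y" (degrees; the focal length in pixels is half the picture's height over the tangent of half this angle, whatever the lens; pixels are square), "cx", "cy" (the principal point, pixels), "extrinsics" (4x4, takes a point from world to camera coordinates); the wrist camera has in their place "tool_from_camera" (4x4, takes a point from camera to tool coordinates, whose origin is the TCP and whose axes are the flange's). Camera axes: x right, y up, looking along -z (the intrinsics and any distortion apply to the point x, -y, -z); pixel columns grow to the right and rows downward; lengths in mm; the calibration is good to about 2 mm. A picture is of the moment at which its call begins: read the wrist's pose just before it. There is no depth.
- bot.close_job(): hands the job in; it is judged then, once.
The state is a dict: "time": time; "joint_positions": joint angles; "dq": joint speeds; "tau": joint torques, N m; "tool_pos": TCP position; "tcp_rot": TCP orientation; "contact_force": force on the tool from outside, world axes, zero at the start; "moment": the same for the moment, N m; "grip_width": finger opening in mm; "finger_force": force on a finger pad.
Only numpy, scipy, OpenCV 4.12 (cv2) and the standard library are available. Lean on these libraries where they do the work, as an engineer would, in place of code of your own. Each camera call takes 0.05 s, during which the arm holds its last target. There are 200 camera calls.

## Working session

There is one attempt and no reset: what is moved stays moved. The work goes in short steps, Python scripts to look and compute and a shell command to move; the robot and the scene stay as the last step left them, time stands still between calls to the robot, and variables do not carry over. Pictures are saved under pics/ and viewed, at most 10 in all, crops included, and the job is handed in when it is done.

```bash
mkdir -p pics; cat > h.py <<'E'
import numpy as np,cv2
from plant import bot
from scipy.spatial.transform import Rotation as R
def K(c):
    f=c["color"].shape[0]/2/np.tan(np.radians(c["fov_y"])/2); return f
def ray(c,u,v,E=None):
    f=K(c);d=np.array([(u-c["cx"])/f,-(v-c["cy"])/f,-1.])
    E=np.array(c["extrinsics"]) if E is None else E
    Ei=np.linalg.inv(E);return Ei[:3,3],Ei[:3,:3]@d
def onz(c,u,v,z):
    o,d=ray(c,u,v);return o+d*(z-o[2])/d[2]
def proj(c,p):
    E=np.array(c["extrinsics"]);q=E[:3,:3]@np.array(p)+E[:3,3];f=K(c)
    return c["cx"]+f*q[0]/-q[2], c["cy"]+f*q[1]/q[2]
E
python3 - <<'E'
from h import *
for n in("scene","top"):
    c=bot.capture(n);cv2.imwrite(f"pics/{n}0.png",c["color"]);print(n,c["fov_y"],c["cx"],c["cy"],[k for k in c],np.round(np.linalg.inv(c["extrinsics"]),2).tolist())
o=bot.get_obs();print({k:np.round(v,3).tolist() for k,v in o.items()})
E
```

```text
scene 56.25054655646623 319.8361487387837 199.75093107212405 ['color', 'fov_y', 'cx', 'cy', 'extrinsics'] [[0.86, -0.31, 0.41, 955.69], [0.51, 0.5, -0.7, -729.9], [0.02, 0.81, 0.59, 743.18], [0.0, 0.0, 0.0, 1.0]]
top 53.00278648700913 323.3950559330483 201.01896377736583 ['color', 'fov_y', 'cx', 'cy', 'extrinsics'] [[-0.0, 0.99, -0.1, 432.11], [-1.0, 0.0, 0.04, 13.63], [0.04, 0.1, 0.99, 1103.85], [0.0, 0.0, 0.0, 1.0]]
{'time': 0.1, 'joint_positions': [-1.317, 0.343, 1.525, -0.0, 1.275, -0.146], 'dq': [0.002, -0.002, -0.002, -0.0, -0.0, 0.002], 'tau': [0.002, -43.201, -24.469, 0.072, 0.053, -0.0], 'tool_pos': [204.287, -483.229, 226.12], 'tcp_rot': [-3.14, -0.0, 0.4], 'contact_force': [-0.142, -0.5, -0.456], 'moment': [-0.01, -0.005, 0.013], 'finger_force': 0.0, 'grip_width': 91.673}
```

View pics/top0.png

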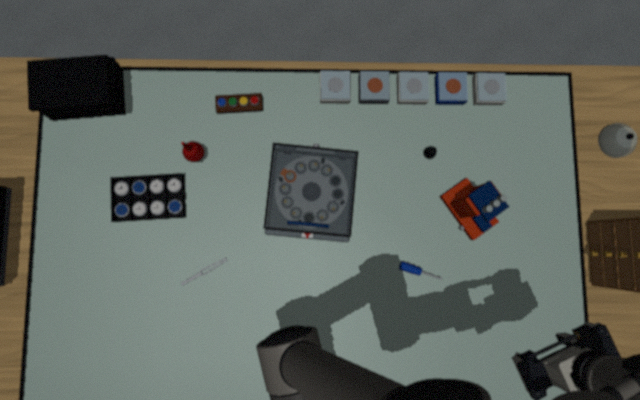

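View pics/scene0.png

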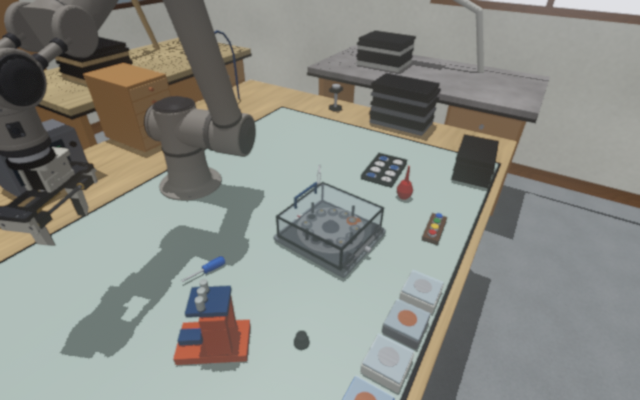

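The top view shows the station at about (311,191). Its front faces the robot, with the red mark at (307,236), the handle at (307,224) and the orange nest at (290,175), to the rear left. The scene view confirms the hood is shut.

```bash
python3 - <<'E'
from h import *
c=bot.capture("top");im=c["color"];h=cv2.cvtColor(im,cv2.COLOR_BGR2HSV)
def cen(m,x0,x1,y0,y1):
    z=np.zeros(m.shape,bool);z[y0:y1,x0:x1]=1;ys,xs=np.nonzero(m&z);return xs,ys
H,S,V=[h[...,i].astype(int) for i in range(3)]
xs,ys=cen((H>100)&(H<130)&(S>90),270,350,212,232)
print("handle",len(xs),xs.mean(),ys.mean(),xs.min(),xs.max()); P=onz(c,xs.mean(),ys.mean(),134);print(P.round(1))
a=onz(c,xs.min(),ys[xs<=xs.min()+1].mean(),134);b=onz(c,xs.max(),ys[xs>=xs.max()-1].mean(),134);print("ends",a.round(),b.round())
xs,ys=cen(((H<10)|(H>172))&(S>110),290,325,230,242);print("mark",len(xs),xs.mean(),ys.mean());M=onz(c,xs.mean(),ys.mean(),24);print(M.round(1))
xs,ys=cen((H<18)&(S>60),268,355,145,225);print("orange",len(xs),xs.mean(),ys.mean());O=onz(c,xs.mean(),ys.mean(),51);print(O.round(1))
cs=cv2.HoughCircles(cv2.medianBlur(cv2.cvtColor(im[150:230,265:360],cv2.COLOR_BGR2GRAY),3),cv2.HOUGH_GRADIENT,1,50,param1=60,param2=12,minRadius=7,maxRadius=12)
print(cs); 
if cs is not None: print("hub",onz(c,cs[0,0,0]+265,cs[0,0,1]+150,56).round(1))
cv2.imwrite("pics/crop.png",cv2.resize(im[130:250,255:375],(600,600),interpolation=cv2.INTER_CUBIC))
E
```

```text
handle 145 306.9793103448276 223.66206896551725 287 328
[476.   16.7 134. ]
ends [481.  65. 134.] [470. -34. 134.]
mark 14 306.92857142857144 233.85714285714286
[453.7  17.2  24. ]
orange 103 287.70873786407765 174.44660194174756
[610.2  68.1  51. ]
[[[45.5 41.5  9.1]]]
hub [564.1   7.8  56. ]
```

View pics/crop.png

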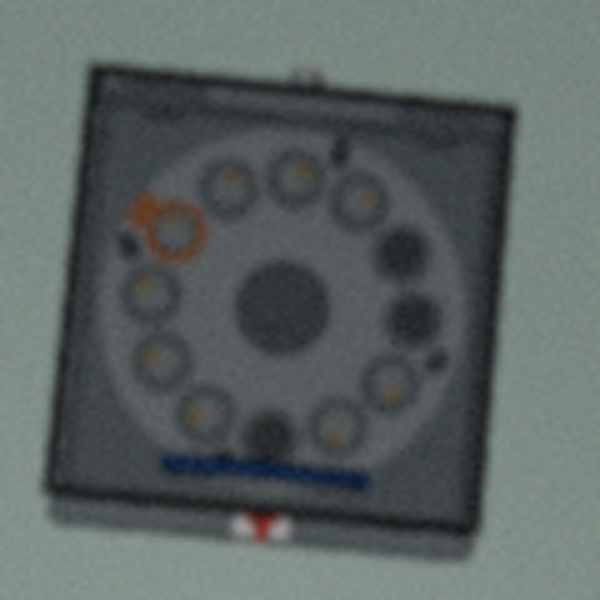

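The measurements agree with each other: hub about (566,7), station yaw about -0.10 rad, handle at (476,17,134), 100 mm long. The orange nest is at about 60° in the station frame, so it needs 4 clicks anticlockwise. I'll turn the tool so its y axis lies along the station's x, then move over the handle.

```bash
python3 -m crank '[[0,0,0,0,0,-0.178],[0,0,0,0,0,-0.178],[0,0,0,0,0,-0.178],[0,0,0,0,0,-0.178],[0,0,0,0,0,-0.178]]' 60
python3 -m crank '[[0,0,0,0,0,-0.18],[0.0526,0.022,0,0,0,0],[0.0526,0.022,0,0,0,0],[0.0526,0.022,0,0,0,0],[0.0526,0.022,0,0,0,0]]'
python3 -m crank '[[0.0526,0.022,0,0,0,0],[0.0526,0.022,0,0,0,0],[0.0526,0.022,0,0,0,0],[0.0526,0.022,0,0,0,0],[0.0526,0.022,0,0,0,0]]'
```

```text
time: 0.78
tool_pos: [204.3, -483.4, 226.4]
tcp_rot: [-3.141, -0.001, 1.296]
contact_force: [-0.5, 0.2, -0.0]
grip_width: 55.4
finger_force: 0.0
time: 1.4
tool_pos: [313.6, -281.5, 226.6]
tcp_rot: [3.141, -0.0, 1.469]
contact_force: [0.6, 0.7, -0.6]
grip_width: 55.0
finger_force: 0.0
time: 2.02
tool_pos: [449.6, -30.8, 226.7]
tcp_rot: [3.141, 0.0, 1.47]
contact_force: [1.2, -0.8, -0.9]
grip_width: 54.8
finger_force: 0.0
```

```bash
python3 -m crank '[[0.0506,0.022,0,0,0,0],[0,0,0,0,0,0]]'
python3 - <<'E'
from h import *
o=bot.get_obs();c=bot.capture("wrist");im=c["color"];cv2.imwrite("pics/w1.png",im)
T=np.eye(4);T[:3,:3]=R.from_euler('xyz',o['tcp_rot']).as_matrix();T[:3,3]=o['tool_pos'];print(o['tool_pos'])
c["extrinsics"]=np.linalg.inv(T@np.array(c["tool_from_camera"]))
h=cv2.cvtColor(im,cv2.COLOR_BGR2HSV).astype(int);m=((h[...,0]>100)&(h[...,0]<130)&(h[...,1]>110)).astype(np.uint8)
n,l,s,ce=cv2.connectedComponentsWithStats(m)
for i in range(1,n):
    if s[i,4]>300: print(s[i],ce[i],onz(c,*ce[i],134).round(1),[onz(c,s[i,0]+a*s[i,2],ce[i][1],134).round(1) for a in(0,1)])
E
```

```text
time: 2.28
tool_pos: [477.0, 18.6, 226.3]
tcp_rot: [-3.141, -0.001, 1.475]
contact_force: [0.1, -1.3, -0.3]
grip_width: 55.0
finger_force: 0.0
[476.96170405  18.61013508 226.26094639]
[ 311  149   11  115 1056] [315.91098485 204.73768939] [476.7  20.6 134. ] [array([472.4,  21. , 134. ]), array([482. ,  20.1, 134. ])]
```

View pics/w1.png

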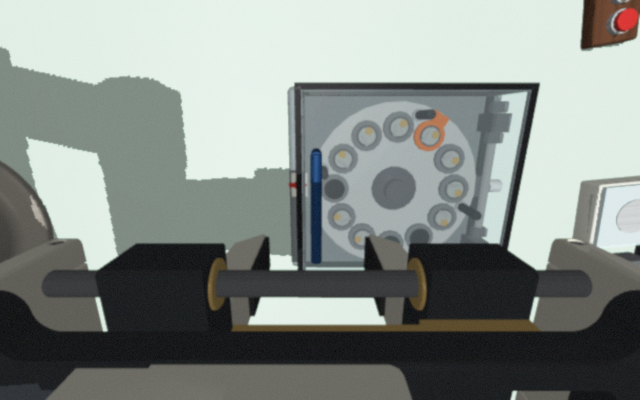

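The wrist view has the blue bar at (316,205), which gives (477,20,134). That matches the top view, and the bar lies between the fingers, so I'll descend and grip.

```bash
python3 -m crank '[[0,0,0.05,0,0,0],[0,0,0.04,0,0,0],[0,0,0.02,0,0,0],[0,0,0,0,0,0]]'
python3 -m crank '[[0,0,0,0,0,0],[0,0,0,0,0,0],[0,0,0,0,0,0],[0,0,0,0,0,0]]' 0
python3 - <<'E'
import numpy as np
# tool-frame (y=station x, z=down) increments along the arc, relative to shut
r=229.;p0=np.arctan2(102,205)
P=lambda t:np.array([-r*np.cos(p0+t),-r*np.sin(p0+t)])
t=np.linspace(0,1.45,21);q=np.array([P(a) for a in t])
print(np.round(np.c_[t[1:],np.diff(q,axis=0)],1).tolist())
E
```

```text
time: 2.82
tool_pos: [474.6, 14.5, 115.5]
tcp_rot: [-3.138, 0.0, 1.468]
contact_force: [0.5, 0.4, 1.0]
grip_width: 54.7
finger_force: 0.0
time: 3.32
tool_pos: [476.2, 15.6, 117.1]
tcp_rot: [3.141, 0.0, 1.47]
contact_force: [0.7, 0.5, -0.3]
grip_width: 19.7
finger_force: 0.0
[[0.1, 7.9, -14.6], [0.1, 9.0, -14.0], [0.2, 10.0, -13.3], [0.3, 10.9, -12.5], [0.4, 11.8, -11.7], [0.4, 12.6, -10.8], [0.5, 13.3, -9.9], [0.6, 14.0, -8.9], [0.7, 14.6, -7.9], [0.7, 15.2, -6.8], [0.8, 15.6, -5.7], [0.9, 16.0, -4.5], [0.9, 16.3, -3.3], [1.0, 16.5, -2.2], [1.1, 16.6, -1.0], [1.2, 16.6, 0.2], [1.2, 16.5, 1.4], [1.3, 16.4, 2.6], [1.4, 16.2, 3.8], [1.4, 15.8, 5.0]]
```

Closing isn't finished, so I'll finish it and then lift the first quarter.

```bash
python3 -m crank '[[0,0,0,0,0,0],[0,0,0,0,0,0],[0,0,0,0,0,0]]'
python3 -m crank '[[0,0.0079,-0.0146,0,0,0],[0,0.009,-0.014,0,0,0],[0,0.010,-0.0133,0,0,0],[0,0.0109,-0.0125,0,0,0],[0,0.0118,-0.0117,0,0,0]]'
```

```text
time: 3.7
tool_pos: [475.9, 15.6, 116.8]
tcp_rot: [-3.141, 0.0, 1.47]
contact_force: [-1.5, 0.2, 3.3]
grip_width: 8.8
finger_force: 30.0
time: 4.32
tool_pos: [522.9, 11.0, 182.2]
tcp_rot: [-3.134, -0.0, 1.47]
contact_force: [-7.6, 1.0, 2.5]
grip_width: 9.0
finger_force: 30.0
```

Gripped (9 mm opening, 30 N) and rising with small forces. I'll carry on along the arc.

```bash
python3 -m crank '[[0,0.0126,-0.0108,0,0,0],[0,0.0133,-0.0099,0,0,0],[0,0.014,-0.0089,0,0,0],[0,0.0146,-0.0079,0,0,0],[0,0.0152,-0.0068,0,0,0]]'
python3 -m crank '[[0,0.0156,-0.0057,0,0,0],[0,0.016,-0.0045,0,0,0],[0,0.0163,-0.0033,0,0,0],[0,0.0165,-0.0022,0,0,0],[0,0.0166,-0.001,0,0,0]]'
python3 -c "from plant import bot;print(bot.get_obs()['joint_positions'])"
```

```text
time: 4.95
tool_pos: [593.8, 3.9, 228.2]
tcp_rot: [-3.139, -0.0, 1.47]
contact_force: [-7.0, 0.7, 6.7]
grip_width: 8.9
finger_force: 30.0
time: 5.58
tool_pos: [675.3, -4.2, 243.8]
tcp_rot: [-3.14, -0.0, 1.47]
contact_force: [-2.1, 1.8, 2.8]
grip_width: 9.3
finger_force: 30.0
[-1.19798939e-01  6.24077728e-01  1.01360131e+00  4.57958066e-04
  1.50555380e+00 -1.92044851e-02]
```

```bash
python3 -m crank '[[0,0.0166,0.0002,0,0,0],[0,0.0165,0.0014,0,0,0],[0,0.0164,0.0026,0,0,0],[0,0.0162,0.0038,0,0,0],[0,0.0158,0.005,0,0,0]]'
python3 -m crank '[[0,0,0,0,0,0],[0,0,0,0,0,0]]'
```

```text
time: 6.2
tool_pos: [756.6, -12.5, 230.4]
tcp_rot: [-3.14, -0.0, 1.47]
contact_force: [-1.4, 1.3, 1.3]
grip_width: 8.7
finger_force: 30.0
time: 6.45
tool_pos: [756.4, -12.6, 230.3]
tcp_rot: [-3.141, -0.0, 1.47]
contact_force: [2.0, 0.5, -1.5]
grip_width: 9.0
finger_force: 30.0
```

Hood at about 1.45 rad. I'll release with a small opening, since the roof is 34 mm in front of the bar, and rise clear.

```bash
python3 -m crank '[[0,0,0,0,0,0],[0,0,0,0,0,0],[0,0,0,0,0,0]]' 20
python3 -m crank '[[0,0,-0.02,0,0,0],[0,0,-0.03,0,0,0],[0,0,-0.05,0,0,0],[0,0,0,0,0,0]]'
python3 - <<'E'
from h import *
o=bot.get_obs();print(o['tool_pos'],o['joint_positions'])
c=bot.capture("scene");cv2.imwrite("pics/s1.png",c["color"])
x=np.array([.995,-.1,0]);hub=np.array([566,7,0.]);hin=hub+114*x+[0,0,32]
for t in(1.3,1.4,1.5):
    a=np.arctan2(102,205)+t; print(t,np.round(proj(c,hin-229*np.cos(a)*x+[0,0,229*np.sin(a)]),1))
im=c["color"];h=cv2.cvtColor(im,cv2.COLOR_BGR2HSV).astype(int);m=((h[...,0]>100)&(h[...,0]<130)&(h[...,1]>110)).astype(np.uint8)
n,l,s,ce=cv2.connectedComponentsWithStats(m)
for i in range(1,n):
    if s[i,4]>15: print(s[i],ce[i])
E
```

```text
time: 6.82
tool_pos: [756.2, -13.0, 231.1]
tcp_rot: [3.142, 0.0, 1.47]
contact_force: [0.6, -0.5, -0.9]
grip_width: 18.1
finger_force: 0.0
time: 7.32
tool_pos: [757.5, -13.1, 336.8]
tcp_rot: [3.131, 0.0, 1.47]
contact_force: [-0.8, 0.0, -0.3]
grip_width: 18.4
finger_force: 0.0
[757.45292424 -13.07055427 336.80885243] [-1.18197389e-01  8.51315549e-01  3.37397245e-01 -1.98104022e-04
  1.94216751e+00 -1.71551729e-02]
1.3 [388.  183.1]
1.4 [396.1 188.3]
1.5 [404.  194.2]
[203 257  21  15 145] [213.35862069 263.77931034]
[206 287  23  25 460] [217.28043478 299.58695652]
[187 289  10  24 126] [191.57142857 303.04761905]
[180 330  20  10 182] [189.84615385 334.73626374]
```

View pics/s1.png

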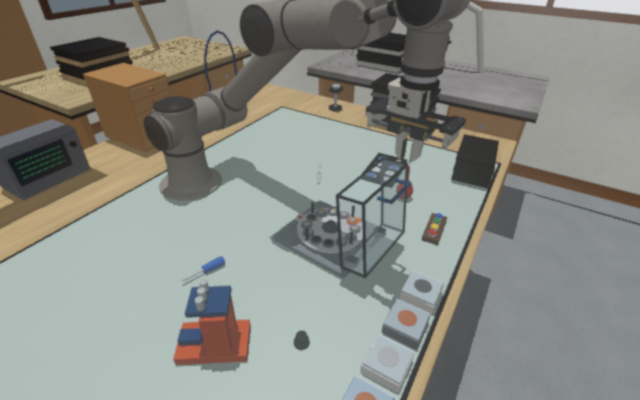

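The hood stands open by itself, with the handle near (395,190) where about 1.4–1.45 rad predicts it. The carousel is clear, with the orange nest at (354,221). I'll shut the fingers, move back to the front, and come down beside the front-left post on its clockwise side.

```bash
python3 -m crank '[[0.01,-0.0544,0,0,0,0],[0.01,-0.0544,0,0,0,0],[0.01,-0.0544,0,0,0,0],[0.01,-0.0544,0,0,0,0],[0.01,-0.0544,0,0,0,0]]' 0
python3 -m crank '[[0,0,0.06,0,0,0],[0,0,0.06,0,0,0],[0,0,0,0,0,0]]'
python3 - <<'E'
from h import *
o=bot.get_obs();c=bot.capture("wrist");im=c["color"];cv2.imwrite("pics/w2.png",im)
T=np.eye(4);T[:3,:3]=R.from_euler('xyz',o['tcp_rot']).as_matrix();T[:3,3]=o['tool_pos'];print(o['tool_pos'])
c["extrinsics"]=np.linalg.inv(T@np.array(c["tool_from_camera"]))
x=np.array([.995,-.1]);y=np.array([.1,.995]);hub=np.array([566,7])
d=np.array(o['tool_pos'])[:2]-hub;print("tool st",d@x,d@y)
for a in (75,165,255,345):
    p=hub+86*(np.cos(np.radians(a))*x+np.sin(np.radians(a))*y);print("post",a,np.round(proj(c,[*p,82]),0))
print("hub",np.round(proj(c,[566,7,62]),0))
E
```

```text
time: 8.0
tool_pos: [499.6, 61.7, 330.4]
tcp_rot: [-3.139, 0.0, 1.47]
contact_force: [1.4, 0.8, 1.6]
grip_width: 0.3
finger_force: 0.0
time: 8.38
tool_pos: [498.6, 61.4, 207.6]
tcp_rot: [-3.13, 0.001, 1.47]
contact_force: [0.5, 0.1, 0.7]
grip_width: -0.0
finger_force: 0.0
[498.56036663  61.39463653 207.56922184]
tool st -72.54189886087966 47.37870001019169
post 75 [417. 161.]
post 165 [308. 221.]
post 255 [363. 311.]
post 345 [466. 262.]
hub [384. 234.]
```

View pics/w2.png

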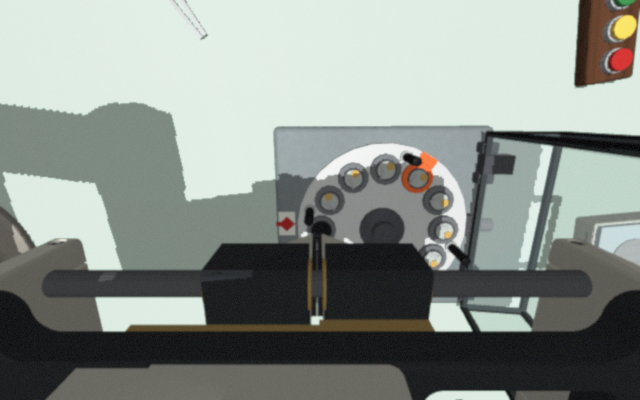

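The wrist view shows the post at (308,212), the orange nest at (417,178) and slim shut fingers at (318,255). Everything matches the prediction to about 5 mm. I'll shift slightly and descend with tips above the movement tops (51 mm).

```bash
python3 -m crank '[[0.006,-0.011,0.05,0,0,0],[0,0,0.05,0,0,0],[0,0,0.035,0,0,0],[0,0,0,0,0,0]]'
python3 -m crank '[[0,0,0.006,0,0,0],[0,0,0,0,0,0]]'
python3 - <<'E'
from h import *
x=np.array([.995,-.1]);y=np.array([.1,.995]);hub=np.array([566,8.5])
o=bot.get_obs();d=np.array(o['tool_pos'])[:2]-hub;print("tool st",d@x,d@y,o['tool_pos'])
for a in range(165,226,6):
    r=np.radians(a);print(a,np.round([86*np.cos(r),86*np.sin(r)+14.5],1))
E
```

```text
time: 8.93
tool_pos: [492.5, 68.3, 76.9]
tcp_rot: [-3.14, 0.0, 1.47]
contact_force: [-0.3, -0.5, 0.8]
grip_width: -0.1
finger_force: 0.0
time: 9.18
tool_pos: [493.4, 68.4, 72.3]
tcp_rot: [3.139, -0.0, 1.47]
contact_force: [-0.6, -1.2, 0.6]
grip_width: 0.6
finger_force: 0.0
tool st -78.25002073315542 52.29032788407954 [493.37207786  68.35238201  72.33514213]
165 [-83.1  36.8]
171 [-84.9  28. ]
177 [-85.9  19. ]
183 [-85.9  10. ]
189 [-84.9   1. ]
195 [-83.1  -7.8]
201 [-80.3 -16.3]
207 [-76.6 -24.5]
213 [-72.1 -32.3]
219 [-66.8 -39.6]
225 [-60.8 -46.3]
```

```bash
python3 -m crank '[[0,-0.005,0.008,0,0,0],[-0.008,-0.001,0,0,0,0],[-0.008,-0.001,0,0,0,0],[0,0,0,0,0,0]]'
python3 -m crank '[[-0.009,-0.001,0,0,0,0],[-0.009,0,0,0,0,0],[-0.009,0,0,0,0,0],[-0.009,0.001,0,0,0,0],[-0.009,0.002,0,0,0,0]]'
python3 -m crank '[[-0.0085,0.003,0,0,0,0],[-0.008,0.004,0,0,0,0],[-0.008,0.0045,0,0,0,0],[-0.0075,0.005,0,0,0,0],[-0.007,0.006,0,0,0,0]]'
```

```text
time: 9.68
tool_pos: [483.5, 52.5, 62.9]
tcp_rot: [3.142, 0.0, 1.469]
contact_force: [-0.2, 0.4, -0.6]
grip_width: 0.3
finger_force: 0.0
time: 10.3
tool_pos: [481.3, 7.4, 62.9]
tcp_rot: [3.141, 0.0, 1.47]
contact_force: [-0.5, 4.1, -0.7]
grip_width: 0.4
finger_force: 2.1
time: 10.92
tool_pos: [499.8, -33.5, 62.8]
tcp_rot: [3.142, -0.0, 1.469]
contact_force: [-1.7, 4.8, 0.4]
grip_width: 0.4
finger_force: 2.3
```

```bash
cat >> h.py <<'E'
def orange(n="wrist"):
    o=bot.get_obs();c=bot.capture(n);im=c["color"]
    if n=="wrist":
        T=np.eye(4);T[:3,:3]=R.from_euler('xyz',o['tcp_rot']).as_matrix();T[:3,3]=o['tool_pos']
        c["extrinsics"]=np.linalg.inv(T@np.array(c["tool_from_camera"]))
    h=cv2.cvtColor(im,cv2.COLOR_BGR2HSV).astype(int);m=((h[...,0]>4)&(h[...,0]<18)&(h[...,1]>110)).astype(np.uint8)
    k,l,s,ce=cv2.connectedComponentsWithStats(m)
    x=np.array([.995,-.1]);y=np.array([.1,.995]);hub=np.array([566,8.5])
    d=np.array(o['tool_pos'])[:2]-hub;print("tool st",d@x,d@y,o['tool_pos'][2])
    for i in range(1,k):
        if s[i,4]>20:
            p=onz(c,*ce[i],47)[:2]-hub;a,b=p@x,p@y
            if np.hypot(a,b)<110: print("orange",s[i],ce[i],round(a),round(b),"ang",np.degrees(np.arctan2(b,a))%360)
    return im
E
python3 - <<'E'
from h import *
orange();orange("top")
E
```

```text
tool st -61.650660819953266 -48.36326274070059 62.80047939000556
orange [ 324    0   73   92 2574] [358.45221445  45.19036519] -39 64 ang 121.67497517991491
tool st -60.89659105030841 -48.83052401804121 62.84415209648775
orange [277 197  17  13  91] [284.75824176 203.83516484] -40 63 ang 122.37136792236157
```

Two clicks are done: orange is at 120°, and the tool was free of trouble. Next, the following post (now at 135°) goes the last two clicks.

```bash
python3 -m crank '[[0.006,0,0,0,0,0],[0,0,-0.05,0,0,0],[0.045,0,0,0,0,0],[0.045,0,0,0,0,0],[0.045,-0.004,0,0,0,0]]'
python3 -m crank '[[0,0,0,0,0,0],[0,0,0.03,0,0,0],[0,0,0.02,0,0,0],[0,0,0,0,0,0]]'
python3 - <<'E'
from h import *
orange()
for a in range(135,196,6):
    r=np.radians(a);print(a,np.round([86*np.cos(r),86*np.sin(r)+14.5],1))
E
```

```text
time: 11.65
tool_pos: [509.8, 109.6, 113.0]
tcp_rot: [3.141, 0.0, 1.47]
contact_force: [0.8, -0.4, 0.6]
grip_width: 0.4
finger_force: 0.0
time: 12.15
tool_pos: [508.5, 107.2, 61.5]
tcp_rot: [-3.138, 0.001, 1.47]
contact_force: [0.0, 0.7, 0.5]
grip_width: 0.7
finger_force: 0.0
tool st -67.0701796634553 92.47917179696225 61.54989168251609
135 [-60.8  75.3]
141 [-66.8  68.6]
147 [-72.1  61.3]
153 [-76.6  53.5]
159 [-80.3  45.3]
165 [-83.1  36.8]
171 [-84.9  28. ]
177 [-85.9  19. ]
183 [-85.9  10. ]
189 [-84.9   1. ]
195 [-83.1  -7.8]
```

```bash
python3 -m crank '[[-0.009,0.003,0,0,0,0],[-0.0085,0.002,0,0,0,0],[-0.007,-0.005,0,0,0,0],[-0.007,-0.0055,0,0,0,0],[-0.008,-0.0045,0,0,0,0]]'
python3 -m crank '[[-0.008,-0.004,0,0,0,0],[-0.0085,-0.003,0,0,0,0],[-0.009,-0.0015,0,0,0,0],[-0.009,-0.001,0,0,0,0],[-0.009,0,0,0,0,0]]'
python3 -m crank '[[-0.009,0.001,0,0,0,0],[-0.007,0.001,0,0,0,0],[0,0,0,0,0,0]]'
python3 - <<'E'
from h import *
orange();orange("top")
E
```

```text
time: 12.82
tool_pos: [495.0, 68.9, 62.9]
tcp_rot: [-3.141, 0.0, 1.47]
contact_force: [-0.0, 0.0, -0.4]
grip_width: 0.4
finger_force: 0.1
time: 13.45
tool_pos: [482.1, 26.4, 62.8]
tcp_rot: [3.141, 0.0, 1.47]
contact_force: [0.7, 0.3, -0.3]
grip_width: 0.3
finger_force: 0.1
time: 13.82
tool_pos: [482.5, 10.4, 62.8]
tcp_rot: [3.141, 0.0, 1.469]
contact_force: [-0.4, 0.4, 0.8]
grip_width: 0.4
finger_force: 0.0
tool st -83.25189595011628 -6.416454339892398 62.81884299076798
orange [ 296  209   70   40 1116] [329.07168459 224.13709677] -75 5 ang 176.05888752735748
tool st -83.4330067367696 -6.084778453757336 62.77357565499296
```

```bash
python3 -m crank '[[0.008,0,0,0,0,0],[0,0,-0.05,0,0,0],[0,-0.05,-0.05,0,0,0],[0.06,-0.05,-0.06,0,0,0],[0.06,-0.03,-0.06,0,0,0]]'
python3 -m crank '[[0.06,0,0,0,0,0],[0.06,0,0,0,0,0],[0.06,0,0,0,0,0],[0,0,0,0,0,0],[0,0,0,0,0,0]]'
python3 - <<'E'
from h import *
im=orange("top");cv2.imwrite("pics/t2.png",cv2.resize(im[130:250,235:395],(800,600),interpolation=cv2.INTER_CUBIC))
im=orange("scene");cv2.imwrite("pics/s2.png",im)
E
```

```text
time: 14.55
tool_pos: [393.2, 109.3, 238.0]
tcp_rot: [-3.141, -0.0, 1.469]
contact_force: [0.7, 0.8, -0.2]
grip_width: 0.4
finger_force: 0.0
time: 15.18
tool_pos: [412.3, 287.4, 236.3]
tcp_rot: [-3.141, 0.001, 1.471]
contact_force: [-0.4, 0.4, -0.3]
grip_width: 0.5
finger_force: 0.0
tool st -180.80269485695584 262.1575904994593 236.34965694757022
orange [303 212  12  16  88] [307.98863636 219.95454545] -76 -2 ang 181.37258725985643
tool st -180.45674344703846 261.5163515930141 236.5254448711532
orange [304 214  13   7  37] [309.62162162 217.32432432] -70 -10 ang 188.40074366700517
```

View pics/t2.png

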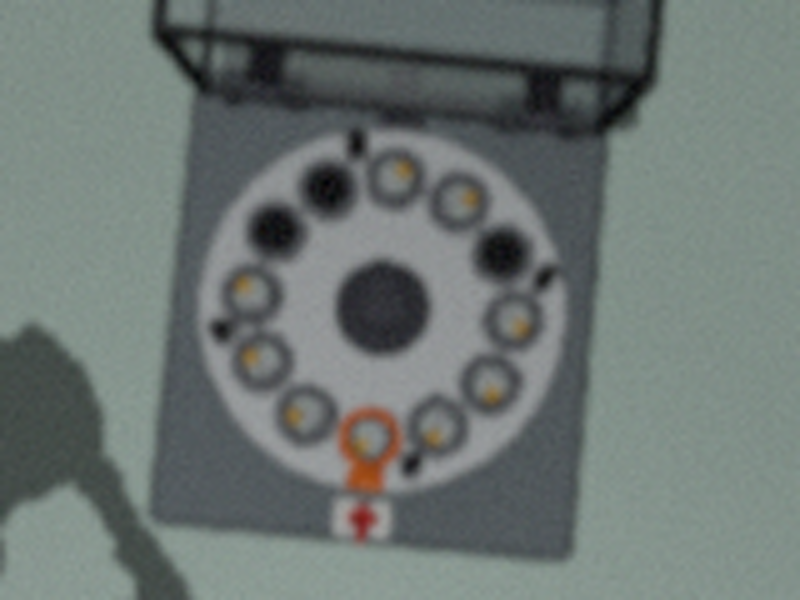

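View pics/s2.png

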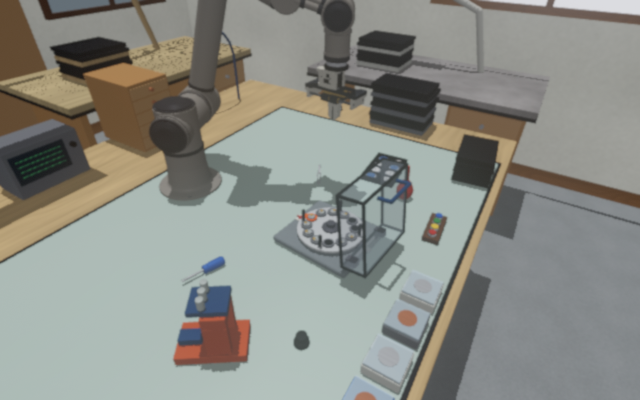

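The orange nest (crop 370,437, with its tab at 367,475) lines up with the red mark (362,520). The hood still stands open, nothing else has moved, and the arm is clear.

```bash
python3 -c "from plant import bot;print(bot.close_job())"
```

```text
the job is handed in; nothing more can be done
None
```

I handed the job in at about 15 s: the hood stands open by itself at about 1.45 rad, the orange nest is clicked in at the red pick-up mark after four anticlockwise clicks, and nothing else on the bench appeared to have moved in the final pictures.

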